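# Clamp the test pin, then click its cap home

## Task

Turn the knurled sleeve of the bench chuck clockwise, seen from above, until its three jaws firmly grip the steel pin standing in it, then put the white protective cap over the chuck and press it straight down, past the click of the snap clips, until it sits fully home on the base plate. Keep pressing the cap firmly down: the job finishes while you are still holding it pressed home. Leave the two cans and the brass weight where they stand.

Things in the scene. Friction and masses are not known exactly. Their poses are not given: they have to be found in the camera images.
- sleeve_grip (a point): Where to grip the chuck's sleeve: on the vertical chuck axis, 56 mm above the bench. The sleeve is a knurled steel ring, 46 mm diameter, 38 to 64 mm above the bench; grip it from above across its diameter, in any direction. Jaws stand 5 mm above it, the pin's tip at 84 mm: straddle both. Below, the clips and housings reach 29 mm above the bench, out to 59 mm from the axis.
- sleeve (a joint): Turn of the sleeve, rad, growing clockwise seen from above; starts between 0 and 0.25 (jaws open). The coupled jaws close 4 mm per rad and meet the pin at about 1.0; it then stiffens, with a hard stop at 1.3. Steady friction of 0.25 N m; it stays where it is left. Turn it as far as it will go; the fingers may then slip on it.
- jaw0: One of the three coupled chuck jaws (dark steel, 9 x 7 x 19 mm, 120 degrees apart round the pin, tops 69 mm above the bench). Its origin is on the chuck axis at bench level.
- pin: Loose steel test pin, 12 mm diameter, 54 mm long with a slimmer tip, standing upright in the chuck's pocket (pocket floor 30 mm above the bench, a few mm of play until the jaws grip it). Origin: centre of its underside.
- fixture: The bench chuck, fixed: aluminium base plate 130 x 130 x 10 mm with an upright steel spigot (53 mm diameter up to 23 mm above the bench, coned above), the sleeve on top, and three sprung steel clips round the spigot pointing inwards, at 30, 150 and 270 degrees from its x axis. Origin: centre of the plate's underside, on the chuck axis; z up.
- seat (a point): Point on the chuck axis on the plate's top, 10 mm above the bench, where the cap's origin lies when fully home. Pushed down, the cap's lip meets the clips about 14 mm above it; the force climbs to 10 to 18 N at 6 to 8 mm above, then suddenly drops as the clips snap in over the lip (they even tug the cap down) 3 to 5 mm above; almost no force until the hard seat.
- cap: Loose white plastic cap, about 0.12 kg, open below: tube of 62 mm outside, 56 mm inside diameter, 80 mm deep, flat top 84 mm above the bottom rim, a snap lip (72 mm diameter, 4 mm tall) round the bottom, a round grey knob (22 mm diameter, 26 mm tall) on top. Stands upright on the bench; yaw does not matter. Origin: centre of the bottom rim, z up.
- cap_knob (a point): Where to grip the cap: on its axis, inside the knob, 104 mm above its bottom rim (6 mm below the knob's top); the fingertips then just clear the cap's flat top.
- can_a: Bystander: closed blue sample can, 52 mm diameter, 68 mm tall. Origin: centre of its underside.
- can_b: Bystander: a second blue sample can of the same size. Origin: centre of its underside.
- weight: Bystander: brass calibration weight with a knob, 40 mm diameter, 56 mm tall. Origin: centre of its underside.
There are look-alikes about, which are no part of the job. Leave any green or turquoise look-alike of the fixture alone.

How it is judged:
On the way, in this order (a step that is already met when the one before it is completed fails the run):
1. the chuck's jaws are closed on the pin (value of joint sleeve above 0.9 rad and contact force between pin and jaw0 above 3 N), for 0.2 s.
2. the cap is snapped fully home over the chuck (z of cap in the frame of seat below 0.0022 m and horizontal distance between cap and seat below 0.004 m and angle between cap's own z axis and vertical below 0.06 rad), for 0.2 s.
At the end, for the whole second after the job is handed in: The jaws still grip the pin (more than 3 N on a jaw), the cap sits snapped home (rim within 2.2 mm of the seat, centred within 4 mm, upright within 0.06 rad), and the robot still presses it on the base with more than 5 N (all of step 1 and all of step 2 and contact force between cap and fixture above 5 N); the arm keeps its last pose, push and grip.
It fails at once if a bystander is moved more than 30 mm (distance of any of can_a, can_b, weight from where it was at the start of the episode above 0.03 m).
It fails at once if a bystander is tipped over (angle between any of can_a, can_b, weight's own z axis and vertical above 0.5 rad).
It also fails if it takes over 64 s, if anything falls off the work surface, if the arm or the gripper's body presses on something with over 40 N, if the wrist force passes 120 N, or if a joint passes its speed limit or range.

## Robot

A 6-joint arm with a two-finger parallel gripper is mounted at the origin on the work surface. World frame = base frame: x ahead of the robot, y to its left, z up, the work surface at z = 0. Lengths are in m, angles in rad, forces in N, time in s.
With the tool pointing down it reaches from about 0.375 to 0.975 m from the base axis. Payload 3.8 kg.
Tool frame: the origin (TCP) lies on the mounting face of the last link; the fingertips stand 173 mm ahead of it and the grasp point (between the pads) lies 155 mm ahead of it; z points along the fingers, y is the line along which they close (so a half turn about z gives the same grasp; the last joint's range is limited). The gripper opens to 85 mm and grips with 20 to 120 N. Pads are 22 mm wide; open, the fingers measure 114 mm over their backs; the gripper's body (76 mm by 85 mm) begins 54 mm behind the grasp point. The pads swing forward as they close: fully open they stand 13 mm farther back than shut.
Start: joints at [1.161, 0.264, 1.604, -0, 1.274, -0.037], TCP at [0.246, 0.629, 0.405] pointing down, gripper open.
Joint ranges: [-2.63, 2.63], [-0.94, 2.18], [0.31, 2.57], [-1.31, 4.45], [0, 2.66], [-2.55, 2.55]. Speed limits (rad/s): [2.57, 2.57, 3.14, 3.14, 3.14, 3.14].

## Interface

Orientations are given as a rotation vector (axis times angle).
In Python, from workcell import bot gives the robot as it stands.
- The arm moves only by the tool drive_tool, never from a script. Its argument "increments" is a list of rows, each an object with "delta_pos": the shift along the tool's x, y, z in mm, a list of three; "turn": the turn about the tool's z in rad; "jaw": the opening, from -1 (shut) to 1 (fully open). A call has 1 to 8 rows; each row shifts and turns the commanded pose from where the row before left it, along the tool's axes as they then stand; what a row does not reach is not made up. A row lasts 1/12 s, in which the tool goes at most 41.7 mm and 7.16 degrees, less where a joint would pass 70% of its speed; a pose out of reach is approached as far as the arm can. A call is refused whole if a number of a shift passes 41.7 or a number of a turn 0.125, either way. A call with a gripper value outside its range is refused whole. The fingers move at their own pace and stop on an object; "grip_force" is the grip in N (left out, the last holds). Time passes only in rows, so rows that do not move let the fingers close. It gives the time, the measured TCP pose, the force, the opening and the grip force at its end, in the units of the state.
- bot.read_state(): the state, without advancing time (a new reading comes with each control period).
- bot.read_camera(name): name is "scene" or "side" or "wrist"; returns a dict with "pixels" (400x640x3 uint8, red, green, blue), "fovy" (degrees; the focal length in pixels is half the picture's height over the tangent of half this angle, whatever the lens; pixels are square), "cx", "cy" (the principal point, pixels), "k1" (the pictures are not rectified: a ray, as slopes to the right and down, at radius r is drawn at 1 + k1 r^2 times it, then the intrinsics apply), "camera_from_world" (4x4, takes a point from world to camera coordinates); the wrist camera has in their place "hand_eye" (4x4, takes a point from camera to tool coordinates, whose origin is the TCP and whose axes are the flange's). Camera axes: x right, y down, z forward; pixel columns grow to the right and rows downward; lengths in m; the calibration is good to about 2 mm. A picture is of the moment at which its call begins: read the wrist's pose just before it. There is no depth.
- bot.finish_job(): hands the job in; it is judged then, once.
The state is a dict: "time": time; "q": joint angles; "joint_vel": joint speeds; "joint_torque": joint torques, N m; "tool_pos": TCP position; "tcp_rot": TCP orientation; "wrist_force": force on the tool from outside, world axes, zero at the start; "torque": the same for the moment, N m; "width": opening from 0.0 (shut) to 1.0 (fully open); "grip_force": force on a finger pad.
Only numpy, scipy, OpenCV 4.12 (cv2) and the standard library are available. Lean on these libraries where they do the work, as an engineer would, in place of code of your own. Each camera call takes 0.05 s, during which the arm holds its last target. There are 200 camera calls.

## Working session

There is one attempt and no reset: what is moved stays moved. The work goes in short steps, Python scripts to look and compute and a tool call to move; the robot and the scene stay as the last step left them, time stands still between calls to the robot, and variables do not carry over. Pictures are saved under pics/ and viewed, at most 10 in all, crops included, and the job is handed in when it is done.

Besides the shell and the picture viewer there is one more tool, called after "Emit:" as name([rows], argument=value, ...), one row to a line, values as JSON. drive_tool: Moves the arm, as the interface text tells. Its arguments: {"type":"object","properties":{"increments":{"type":"array"},"grip_force":{"type":"number"}},"required":["increments"]}

```bash
mkdir -p pics
cat > h.py <<'E'
import numpy as np, cv2, pickle
from scipy.spatial.transform import Rotation as R
from workcell import bot
def snap(name,out=None):
    s=bot.read_state(); d=bot.read_camera(name)
    T=np.eye(4);T[:3,:3]=R.from_rotvec(s["tcp_rot"]).as_matrix();T[:3,3]=s["tool_pos"]
    d["wfc"]=T@np.array(d["hand_eye"]) if "hand_eye" in d else np.linalg.inv(np.array(d["camera_from_world"]))
    if out:
        cv2.imwrite(f"pics/{out}.png",d["pixels"][...,::-1]); pickle.dump(d,open(f"pics/{out}.pkl","wb"))
    return d
def load(o): return pickle.load(open(f"pics/{o}.pkl","rb"))
def ray(d,u,v):
    f=200/np.tan(np.radians(d["fovy"])/2)
    K=np.array([[f,0,d["cx"]],[0,f,d["cy"]],[0,0,1.]])
    p=cv2.undistortPoints(np.array([[[u,v]]],float),K,np.array([d["k1"],0,0,0.])).ravel()
    return d["wfc"][:3,3], d["wfc"][:3,:3]@np.array([p[0],p[1],1])
def atz(d,u,v,z):
    o,r=ray(d,u,v); return o+r*(z-o[2])/r[2]
def proj(d,P):
    f=200/np.tan(np.radians(d["fovy"])/2)
    K=np.array([[f,0,d["cx"]],[0,f,d["cy"]],[0,0,1.]])
    M=np.linalg.inv(d["wfc"])
    return cv2.projectPoints(np.array(P,float).reshape(-1,1,3),cv2.Rodrigues(M[:3,:3])[0],M[:3,3],K,np.array([d["k1"],0,0,0.]))[0].reshape(-1,2)
def tri(*obs):
    A=np.zeros((3,3));b=np.zeros(3)
    for d,u,v in obs:
        o,r=ray(d,u,v);r=r/np.linalg.norm(r);Q=np.eye(3)-np.outer(r,r);A+=Q;b+=Q@o
    return np.linalg.solve(A,b)
E
python3 - <<'E'
from h import *
np.set_printoptions(precision=4,suppress=True)
print(bot.read_state())
a=[snap(n,n+"0") for n in("scene","side","wrist")]
for d in a: print(d["fovy"],d["cx"],d["cy"],d["k1"],d["wfc"])
cv2.imwrite("pics/m0.png",cv2.resize(np.vstack([a[0]["pixels"],a[1]["pixels"]])[...,::-1],(480,600)))
E
```

```text
{'time': 0.0, 'q': array([ 1.1611,  0.2648,  1.6054,  0.    ,  1.2737, -0.0369]), 'joint_vel': array([-0.0009, -0.0024,  0.0012, -0.0004,  0.0001,  0.0011]), 'joint_torque': array([ -0.0006, -51.5102, -36.7315,  -0.0001,   0.0132,   0.    ]), 'tool_pos': array([0.2457, 0.6283, 0.4034]), 'tcp_rot': array([-0.5821, -3.0867,  0.0034]), 'wrist_force': array([ 0.6793, -0.5406,  0.482 ]), 'torque': array([-0.0357,  0.0043, -0.0244]), 'grip_force': 0.0, 'width': 1.0026707067286613}
57.94598634462582 316.5503218804441 200.08207216354222 -0.006997667796103197 [[-0.1864  0.8219 -0.5382  1.0623]
 [ 0.9825  0.1526 -0.1073  0.1171]
 [-0.006  -0.5488 -0.836   0.9674]
 [ 0.      0.      0.      1.    ]]
46.46868849988681 325.2499332827471 199.15808489010294 -0.10388093687037137 [[ 0.8572 -0.294   0.4229  0.0432]
 [-0.5147 -0.4622  0.7221 -0.7596]
 [-0.0168 -0.8366 -0.5475  0.6654]
 [ 0.      0.      0.      1.    ]]
64.91874426724809 317.5096108025659 200.8987203242169 -0.017977680262868556 [[ 0.3638  0.8968  0.2517  0.1821]
 [ 0.9315 -0.3496 -0.1009  0.6543]
 [-0.0025  0.2712 -0.9625  0.3725]
 [ 0.      0.      0.      1.    ]]
```

View pics/scene0.png

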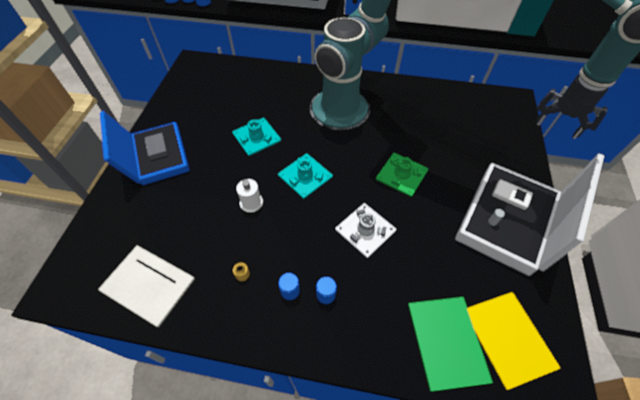

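View pics/side0.png

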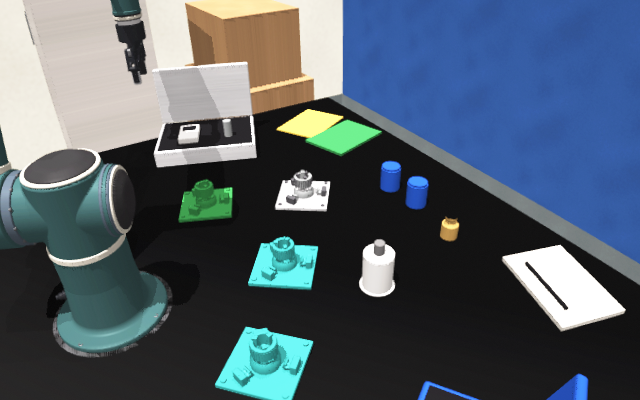

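The silver fixture is at scene (366,229) / side (303,190). The look-alikes are green (403,173) and turquoise (305,175) and (257,133). The cap is at scene (249,195) / side (378,270); the small grey cylinder in the case at (497,217) is not the cap. I choose the uncoloured silver fixture and will check it in a close crop.

Run:
```python
from h import *
a=load("scene0")["pixels"];b=load("side0")["pixels"]
def c(im,x,y,w,h): return cv2.resize(im[y:y+h,x:x+w],(400,300),interpolation=cv2.INTER_CUBIC)
m=np.vstack([np.hstack([c(a,326,196,80,60),c(a,209,165,80,60)]),np.hstack([c(b,264,160,80,60),c(b,328,232,100,75)])])
cv2.imwrite("pics/crop1.png",m[...,::-1])
```

```text
(no output)
```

View pics/crop1.png

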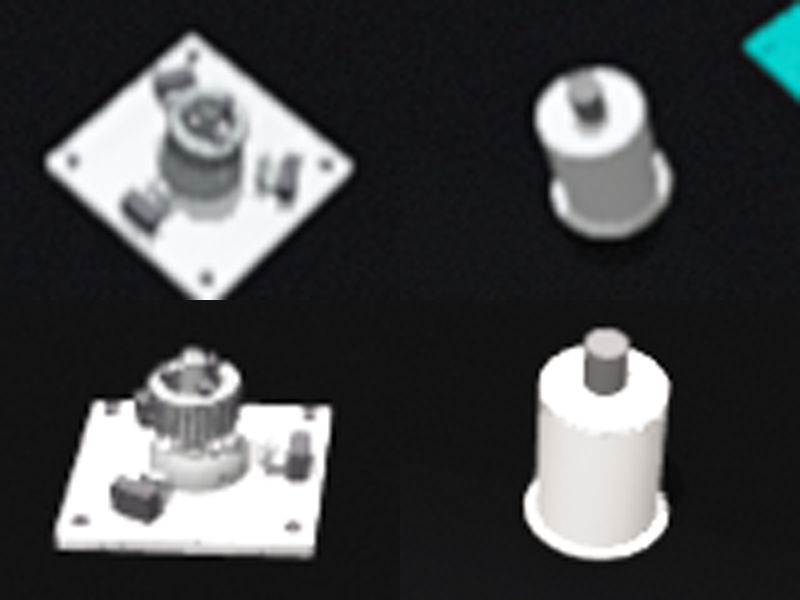

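The crops show a silver plate with knurled sleeve, pin and three clips, so this is the real fixture, with the sleeve top at scene (367.4,219.6) / side (303,176). The cap's knob top is at scene (246,182.6) / side (379.8,242.5).

Run:
```python
from h import *
np.set_printoptions(precision=4,suppress=True)
a=load("scene0");b=load("side0")
for n,pa,pb,z in [("sleevetop",(367.4,219.6),(303,176),.064),("knobtop",(246,182.6),(379.8,242.5),.110)]:
    print(n,tri((a,*pa),(b,*pb)),atz(a,*pa,z),atz(b,*pb,z))
for u,v in [(193,33),(45,162),(354,165),(207,300)]: print("corner",atz(a,326+u/5,196+v/5,.01))
for n,p,q in [("canA",(289,279),(391,167)),("canB",(326,283),(417,182)),("w",(240.5,266),(450,222))]: print(n,tri((a,*p),(b,*q)),atz(a,*p,.068))
print(R.from_rotvec(bot.read_state()["tcp_rot"]).as_matrix())
```

```text
sleevetop [0.5176 0.1589 0.0616] [0.5201 0.1581 0.064 ] [0.5153 0.1568 0.064 ]
knobtop [ 0.4852 -0.2092  0.1066] [ 0.4877 -0.2082  0.11  ] [ 0.4823 -0.2121  0.11  ]
corner [0.4276 0.145  0.01  ]
corner [0.5361 0.068  0.01  ]
corner [0.5041 0.2511 0.01  ]
corner [0.6082 0.1739 0.01  ]
canA [0.7203 0.0038 0.0916] [ 0.7382 -0.0231  0.068 ]
canB [0.7496 0.0429 0.0429] [0.7311 0.0736 0.068 ]
w [ 0.7169 -0.1679  0.0398] [ 0.7267 -0.1584  0.068 ]
[[-0.9313  0.3642 -0.0007]
 [ 0.3642  0.9313 -0.0016]
 [ 0.0001 -0.0018 -1.    ]]
```

Emit:
drive_tool([
  {"delta_pos": [-26.5,-21.1,2.7],"turn": 0,"jaw": 1},
  {"delta_pos": [-26.5,-21.1,2.7],"turn": 0,"jaw": 1},
  {"delta_pos": [-26.5,-21.1,2.7],"turn": 0,"jaw": 1},
  {"delta_pos": [-26.5,-21.1,2.7],"turn": 0,"jaw": 1},
  {"delta_pos": [-26.5,-21.1,2.7],"turn": 0,"jaw": 1},
  {"delta_pos": [-26.5,-21.1,2.7],"turn": 0,"jaw": 1},
  {"delta_pos": [-26.5,-21.1,2.7],"turn": 0,"jaw": 1},
  {"delta_pos": [-26.5,-21.1,2.7],"turn": 0,"jaw": 1},
], grip_force=60)

```text
time: 0.82
tool_pos: [0.3822, 0.3926, 0.3827]
tcp_rot: [-0.582, -3.087, 0.0]
wrist_force: [0.4, 0.8, 0.6]
width: 0.999
grip_force: 0.0
```

Emit:
drive_tool([
  {"delta_pos": [-26.5,-21.1,2.7],"turn": 0,"jaw": 1},
  {"delta_pos": [-26.5,-21.1,2.7],"turn": 0,"jaw": 1},
  {"delta_pos": [-26.5,-21.1,2.7],"turn": 0,"jaw": 1},
  {"delta_pos": [-26.5,-21.1,2.7],"turn": 0,"jaw": 1},
  {"delta_pos": [-26.5,-21.1,2.7],"turn": 0,"jaw": 1},
  {"delta_pos": [-26.5,-21.1,2.7],"turn": 0,"jaw": 1},
  {"delta_pos": [-26.5,-21.1,2.7],"turn": 0,"jaw": 1},
  {"delta_pos": [-26.5,-21.1,2.7],"turn": 0,"jaw": 1},
])

```text
time: 1.48
tool_pos: [0.5181, 0.1582, 0.3612]
tcp_rot: [-0.582, -3.087, 0.0]
wrist_force: [0.6, -0.0, -0.8]
width: 0.996
grip_force: 0.0
```

Emit:
drive_tool([
  {"delta_pos": [0,0,0],"turn": 0,"jaw": 1},
  {"delta_pos": [0,0,0],"turn": 0,"jaw": 1},
  {"delta_pos": [0,0,0],"turn": 0,"jaw": 1},
])

```text
time: 1.73
tool_pos: [0.5175, 0.1598, 0.3612]
tcp_rot: [-0.584, -3.086, -0.0]
wrist_force: [0.5, -0.5, 0.3]
width: 0.997
grip_force: 0.0
```

Run:
```python
from h import *
np.set_printoptions(precision=4,suppress=True)
s=bot.read_state(); print(s["q"],s["tool_pos"],s["tcp_rot"])
d=snap("wrist","w1"); print(proj(d,[[.5176,.1589,.064],[.5176,.1589,.01]]))
```

```text
[ 0.2533  0.0447  1.9377  0.0007  1.16   -0.9439] [0.5175 0.1598 0.3612] [-0.5836 -3.0858 -0.0003]
[[315.4652 194.7097]
 [315.8146 181.6644]]
```

View pics/w1.png

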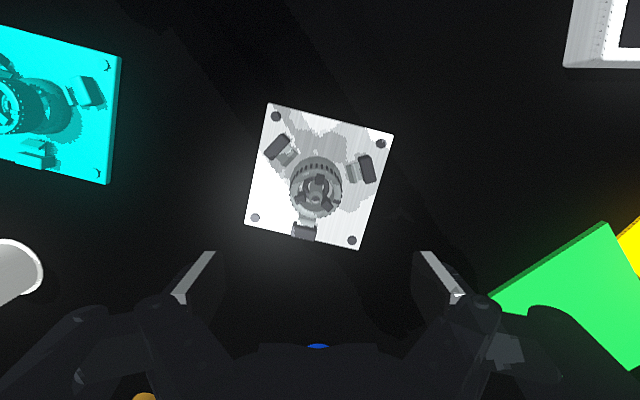

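The wrist view shows the silver fixture with its sleeve near (316,188) and open fingers below; I'll enlarge that.

Run:
```python
from h import *
d=load("w1");im=d["pixels"][...,::-1].copy()
m=cv2.resize(im[130:250,240:400],(800,600),interpolation=cv2.INTER_CUBIC)
cv2.imwrite("pics/crop2.png",m)
print([atz(d,u,v,.01)[:2] for u,v in [(269,103),(394,135),(359,250),(245,223)]], np.mean([atz(d,u,v,.01)[:2] for u,v in [(269,103),(394,135),(359,250),(245,223)]],0))
```

```text
[array([0.42803236, 0.14508762]), array([0.50172623, 0.24924022]), array([0.60693056, 0.17513875]), array([0.53211459, 0.07095107])] [0.51720094 0.16010441]
```

View pics/crop2.png

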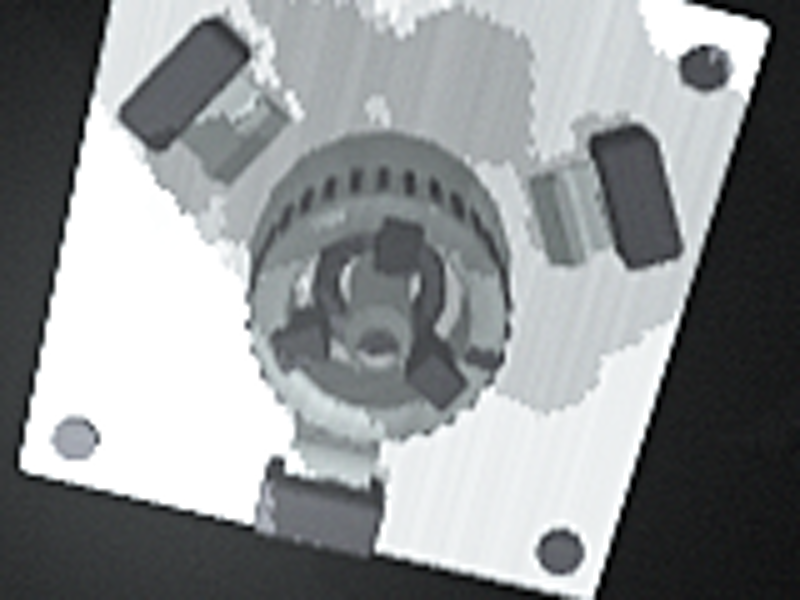

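The sleeve top's ellipse is centred at about (316,193). That is within ~1.5 mm of the position expected for (0.517,0.160), and the plate corners average to the same point. The TCP is already aligned, so I descend and grip.

Emit:
drive_tool([
  {"delta_pos": [0,0,25],"turn": 0,"jaw": 1},
  {"delta_pos": [0,0,25],"turn": 0,"jaw": 1},
  {"delta_pos": [0,0,25],"turn": 0,"jaw": 1},
  {"delta_pos": [0,0,25],"turn": 0,"jaw": 1},
  {"delta_pos": [0,0,20],"turn": 0,"jaw": 1},
  {"delta_pos": [0,0,18],"turn": 0,"jaw": 1},
  {"delta_pos": [0,0,14],"turn": 0,"jaw": 1},
  {"delta_pos": [0,0,0],"turn": 0,"jaw": 1},
], grip_force=100)

```text
time: 2.45
tool_pos: [0.5152, 0.1608, 0.2062]
tcp_rot: [-0.577, -3.082, 0.004]
wrist_force: [-0.5, 0.7, 0.1]
width: 0.998
grip_force: 0.0
```

Emit:
drive_tool([
  {"delta_pos": [0,0,0],"turn": 0,"jaw": -1},
  {"delta_pos": [0,0,0],"turn": 0,"jaw": -1},
  {"delta_pos": [0,0,0],"turn": 0,"jaw": -1},
  {"delta_pos": [0,0,0],"turn": 0,"jaw": -1},
  {"delta_pos": [0,0,0],"turn": 0,"jaw": -1},
  {"delta_pos": [0,0,0],"turn": 0,"jaw": -1},
  {"delta_pos": [0,0,0],"turn": 0,"jaw": -1},
  {"delta_pos": [0,0,0],"turn": 0,"jaw": -1},
])

```text
time: 3.12
tool_pos: [0.5177, 0.1584, 0.212]
tcp_rot: [0.579, 3.088, -0.006]
wrist_force: [-5.9, -9.8, 12.8]
width: 0.516
grip_force: 99.7
```

Emit:
drive_tool([
  {"delta_pos": [0,-1.5,-2.5],"turn": 0,"jaw": -1},
  {"delta_pos": [0,0,0],"turn": 0.09,"jaw": -1},
  {"delta_pos": [0,0,0],"turn": 0.09,"jaw": -1},
  {"delta_pos": [0,0,0],"turn": 0.09,"jaw": -1},
  {"delta_pos": [0,0,0],"turn": 0.09,"jaw": -1},
  {"delta_pos": [0,0,0],"turn": 0.09,"jaw": -1},
  {"delta_pos": [0,0,0],"turn": 0.09,"jaw": -1},
  {"delta_pos": [0,0,0],"turn": 0.09,"jaw": -1},
])

```text
time: 3.78
tool_pos: [0.5171, 0.1576, 0.2122]
tcp_rot: [1.514, 2.752, -0.003]
wrist_force: [0.7, -5.4, -2.9]
width: 0.513
grip_force: 107.1
```

```bash
python3 -c "
from h import *
s=bot.read_state();print(s['q'],s['torque'],s['wrist_force'],s['tool_pos'],s['width'])"
```

```text
[ 0.25039163  0.21245653  2.05831836 -0.0026201   0.87154222 -0.31290325] [-0.99396852  0.16651247  0.24319418] [ 0.70908014 -5.42076125 -2.89949932] [0.51707217 0.15758666 0.21217096] 0.5129387349714495
```

Emit:
drive_tool([
  {"delta_pos": [0,0,0],"turn": 0.09,"jaw": -1},
  {"delta_pos": [0,0,0],"turn": 0.09,"jaw": -1},
  {"delta_pos": [0,0,0],"turn": 0.09,"jaw": -1},
  {"delta_pos": [0,0,0],"turn": 0.08,"jaw": -1},
  {"delta_pos": [0,0,0],"turn": 0,"jaw": -1},
  {"delta_pos": [0,0,0],"turn": 0,"jaw": -1},
])

```text
time: 4.28
tool_pos: [0.5169, 0.1575, 0.2122]
tcp_rot: [1.967, 2.449, -0.003]
wrist_force: [0.2, -5.3, -3.0]
width: 0.513
grip_force: 107.1
```

```bash
python3 -c "
from h import *
s=bot.read_state();print(s['q'],s['torque'],s['wrist_force'],s['tool_pos'],s['width'])"
```

```text
[ 0.25013727  0.21235101  2.05848806 -0.00215281  0.87214955  0.03384294] [-0.99786275  0.24172442 -0.15684416] [ 0.24143601 -5.31875567 -3.02401491] [0.51690943 0.1574675  0.21215462] 0.513273559785476
```

Emit:
drive_tool([
  {"delta_pos": [0,0,0],"turn": 0.06,"jaw": -1},
  {"delta_pos": [0,0,0],"turn": 0.06,"jaw": -1},
  {"delta_pos": [0,0,0],"turn": 0.06,"jaw": -1},
  {"delta_pos": [0,0,0],"turn": 0,"jaw": -1},
  {"delta_pos": [0,0,0],"turn": 0,"jaw": -1},
])

```text
time: 4.7
tool_pos: [0.5168, 0.1575, 0.2122]
tcp_rot: [2.178, 2.263, -0.004]
wrist_force: [0.8, -5.6, -1.5]
width: 0.511
grip_force: 107.2
```

```bash
python3 -c "
from h import *
s=bot.read_state();print(s['q'],s['torque'],s['wrist_force'],s['tool_pos'],s['width'])"
```

```text
[ 0.25023396  0.2122754   2.05857062 -0.00216094  0.87241691  0.21357117] [-0.9580807   0.32026326 -0.06445898] [ 0.7874438  -5.61815092 -1.49601734] [0.51680904 0.15749452 0.21215985] 0.5105565785465145
```

Emit:
drive_tool([
  {"delta_pos": [0,0,0],"turn": 0.06,"jaw": -1},
  {"delta_pos": [0,0,0],"turn": 0.06,"jaw": -1},
  {"delta_pos": [0,0,0],"turn": 0.06,"jaw": -1},
  {"delta_pos": [0,0,0],"turn": 0,"jaw": -1},
  {"delta_pos": [0,0,0],"turn": 0,"jaw": -1},
])

```text
time: 5.12
tool_pos: [0.517, 0.1599, 0.2121]
tcp_rot: [-2.373, -2.054, -0.005]
wrist_force: [0.3, 7.7, -6.4]
width: 0.508
grip_force: 103.1
```

```bash
python3 -c "
from h import *
s=bot.read_state();print(s['q'],s['torque'],s['wrist_force'],s['tool_pos'],s['width'])"
```

```text
[0.25275689 0.2128074  2.05801636 0.00488392 0.86935508 0.39353043] [ 1.44180285  0.025849   -0.08166323] [ 0.26263305  7.71513777 -6.44515418] [0.51696224 0.15991009 0.21211292] 0.5082249584178964
```

Emit:
drive_tool([
  {"delta_pos": [0,0,0],"turn": 0.06,"jaw": -1},
  {"delta_pos": [0,0,0],"turn": 0.06,"jaw": -1},
  {"delta_pos": [0,0,0],"turn": 0.06,"jaw": -1},
  {"delta_pos": [0,0,0],"turn": 0.06,"jaw": -1},
])

```text
time: 5.45
tool_pos: [0.5179, 0.1618, 0.2125]
tcp_rot: [-2.6, -1.757, -0.012]
wrist_force: [3.4, 14.4, -10.7]
width: 0.498
grip_force: 105.2
```

Run:
```python
from h import *
s=bot.read_state();print(s['q'],s['torque'],s['wrist_force'],s['tool_pos'],s['width'])
d=snap("wrist","w2");a=snap("scene","s2");b=snap("side","d2")
c=lambda im,x,y,w,h: cv2.resize(im[y:y+h,x:x+w],(400,300),interpolation=cv2.INTER_CUBIC)
cv2.imwrite("pics/crop3.png",np.vstack([np.hstack([c(a["pixels"],326,176,80,60),c(b["pixels"],264,140,80,60)]),np.hstack([c(d["pixels"],0,0,640,400),c(d["pixels"],220,200,200,150)])])[...,::-1])
```

```text
[0.25511666 0.21333471 2.05647876 0.00706378 0.86563386 0.63273604] [ 1.2186499  -0.21101255  2.68685752] [  3.35388242  14.37835283 -10.70139824] [0.51792279 0.16177574 0.21249704] 0.49784284257714173
```

View pics/crop3.png

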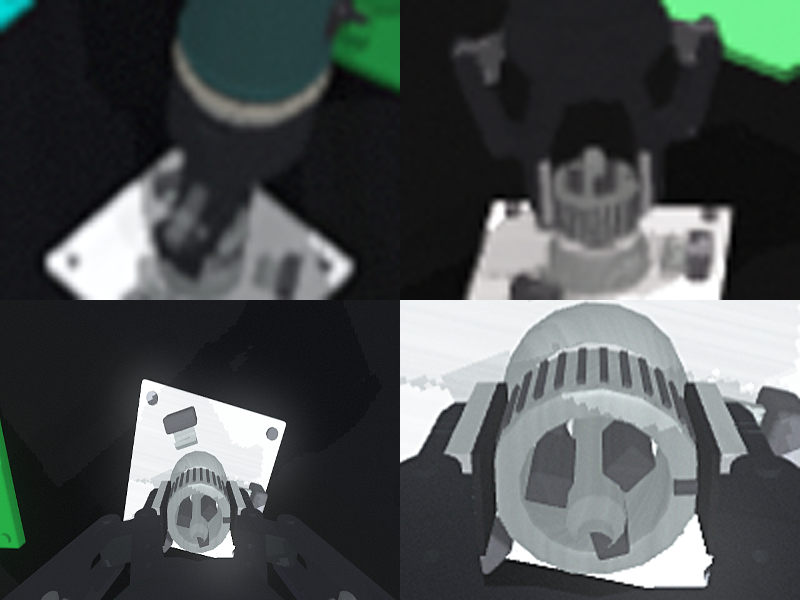

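The wrist crop shows all three jaws against the pin, with about 2.7 N m of torque, so the chuck is tight. I hold briefly, then release and lift.

Emit:
drive_tool([
  {"delta_pos": [0,0,0],"turn": 0.04,"jaw": -1},
  {"delta_pos": [0,0,0],"turn": 0,"jaw": -1},
  {"delta_pos": [0,0,0],"turn": 0,"jaw": -1},
  {"delta_pos": [0,0,0],"turn": 0,"jaw": 1},
  {"delta_pos": [0,0,0],"turn": 0,"jaw": 1},
  {"delta_pos": [0,0,0],"turn": 0,"jaw": 1},
  {"delta_pos": [0,0,0],"turn": 0,"jaw": 1},
  {"delta_pos": [0,0,0],"turn": 0,"jaw": 1},
])

```text
time: 6.27
tool_pos: [0.5175, 0.1582, 0.2126]
tcp_rot: [2.637, 1.706, 0.001]
wrist_force: [0.5, 0.3, -0.4]
width: 1.0
grip_force: 0.0
```

Emit:
drive_tool([
  {"delta_pos": [0,0,-15],"turn": 0,"jaw": 1},
  {"delta_pos": [0,0,-20],"turn": 0,"jaw": 1},
  {"delta_pos": [0,0,-25],"turn": 0,"jaw": 1},
  {"delta_pos": [0,0,-25],"turn": 0,"jaw": 1},
  {"delta_pos": [0,0,-25],"turn": 0,"jaw": 1},
  {"delta_pos": [0,0,-25],"turn": 0,"jaw": 1},
  {"delta_pos": [0,0,-25],"turn": 0,"jaw": 1},
  {"delta_pos": [0,0,0],"turn": 0,"jaw": 1},
])

```text
time: 6.93
tool_pos: [0.5191, 0.1586, 0.3786]
tcp_rot: [2.635, 1.704, 0.016]
wrist_force: [1.3, 0.6, 0.4]
width: 0.997
grip_force: 0.0
```

Run:
```python
from h import *
np.set_printoptions(precision=4,suppress=True)
s=bot.read_state();print(s['q'],s['torque'],s['wrist_force'],s['tool_pos'],s['width'])
M=R.from_rotvec(s["tcp_rot"]).as_matrix();print(M)
print(M.T@(np.array([.485,-.2092,.40])-s["tool_pos"])*1000)
d=snap("wrist","w3")
cv2.imwrite("pics/crop4.png",d["pixels"][...,::-1])
```

```text
[ 0.2506  0.029   1.9206 -0.0001  1.1813  0.6731] [0.0398 0.0196 0.0133] [1.2647 0.605  0.3733] [0.5191 0.1586 0.3786] 0.997263415369265
[[ 0.41    0.912   0.0104]
 [ 0.9121 -0.41    0.0026]
 [ 0.0066  0.0084 -0.9999]]
[-349.3185  119.8558  -22.7106]
```

View pics/crop4.png

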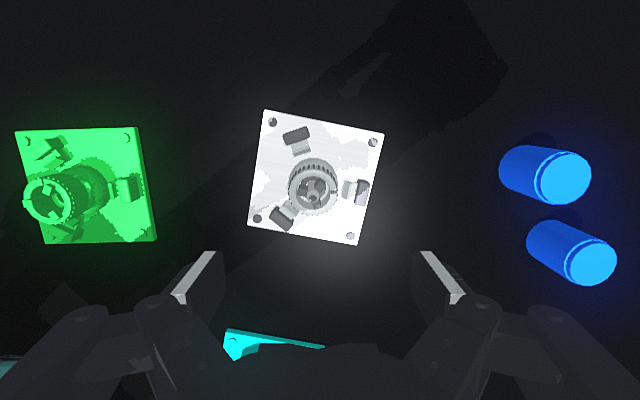

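The chuck is closed with the pin centred at about (313,190), and the plate corners are at (265,110), (384,135), (357,245) and (247,224). Next I go over the cap.

Emit:
drive_tool([
  {"delta_pos": [-29.1,10,0],"turn": 0,"jaw": 1},
  {"delta_pos": [-29.1,10,0],"turn": 0,"jaw": 1},
  {"delta_pos": [-29.1,10,0],"turn": 0,"jaw": 1},
  {"delta_pos": [-29.1,10,0],"turn": 0,"jaw": 1},
  {"delta_pos": [-29.1,10,0],"turn": 0,"jaw": 1},
  {"delta_pos": [-29.1,10,0],"turn": 0,"jaw": 1},
  {"delta_pos": [-29.1,10,0],"turn": 0,"jaw": 1},
  {"delta_pos": [-29.1,10,0],"turn": 0,"jaw": 1},
])

```text
time: 7.65
tool_pos: [0.4939, -0.0882, 0.3706]
tcp_rot: [-2.636, -1.706, 0.002]
wrist_force: [0.8, -0.9, -0.0]
width: 0.998
grip_force: 0.0
```

Emit:
drive_tool([
  {"delta_pos": [-29.1,10,0],"turn": 0,"jaw": 1},
  {"delta_pos": [-29.1,10,0],"turn": 0,"jaw": 1},
  {"delta_pos": [-29.1,10,0],"turn": 0,"jaw": 1},
  {"delta_pos": [-29.1,10,0],"turn": 0,"jaw": 1},
  {"delta_pos": [0,0,0],"turn": 0,"jaw": 1},
  {"delta_pos": [0,0,0],"turn": 0,"jaw": 1},
  {"delta_pos": [0,0,0],"turn": 0,"jaw": 1},
  {"delta_pos": [0,0,0],"turn": 0,"jaw": 1},
])

```text
time: 8.32
tool_pos: [0.4835, -0.2084, 0.3712]
tcp_rot: [-2.636, -1.707, 0.001]
wrist_force: [-1.3, 0.5, -0.3]
width: 0.999
grip_force: 0.0
```

Run:
```python
from h import *
np.set_printoptions(precision=4,suppress=True)
d3=load("w3");print("fix",np.mean([atz(d3,u,v,.01)[:2] for u,v in [(265,110),(384,135),(357,245),(247,224)]],0),atz(d3,313,189,.064))
s=bot.read_state();print(s['q'],s['tool_pos'],s["tcp_rot"])
d=snap("wrist","w4")
p=proj(d,[[.485,-.2092,.11]])[0];print(p)
x,y=int(p[0])-80,int(p[1])-60;print(x,y)
cv2.imwrite("pics/crop5.png",cv2.resize(d["pixels"][y:y+120,x:x+160,::-1],(800,600),interpolation=cv2.INTER_CUBIC))
```

```text
fix [0.5174 0.1585] [0.519  0.1622 0.064 ]
[-0.4545  0.0073  1.9568  0.0005  1.1791 -0.0333] [ 0.4835 -0.2084  0.3712] [-2.6356 -1.7068  0.0007]
[320.2278 207.2236]
240 147
```

View pics/crop5.png

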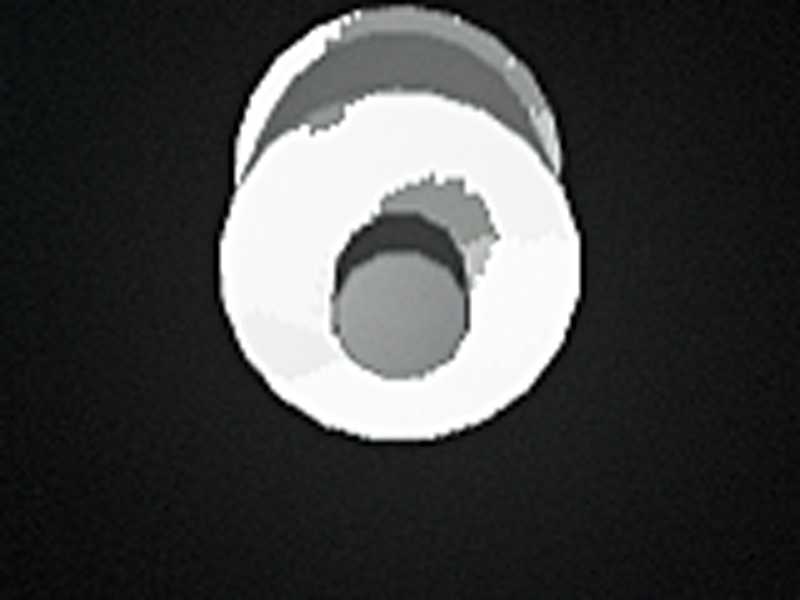

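The knob top is centred at about (320,209.8) and the cap top at (320,200).

Run:
```python
from h import *
np.set_printoptions(precision=4,suppress=True)
d=load("w4");k=atz(d,320,209.8,.11);print(k,atz(d,320,147+264/5,.084))
s=bot.read_state();M=R.from_rotvec(s["tcp_rot"]).as_matrix()
print(M.T@(np.array([k[0],k[1],.259])-s["tool_pos"])*1000)
```

```text
[ 0.484 -0.211  0.11 ] [ 0.4844 -0.2104  0.084 ]
[ -2.3935   1.6283 112.3952]
```

Emit:
drive_tool([
  {"delta_pos": [-2.4,1.6,10],"turn": 0,"jaw": 1},
  {"delta_pos": [0,0,20],"turn": 0,"jaw": 1},
  {"delta_pos": [0,0,20],"turn": 0,"jaw": 1},
  {"delta_pos": [0,0,20],"turn": 0,"jaw": 1},
  {"delta_pos": [0,0,20],"turn": 0,"jaw": 1},
  {"delta_pos": [0,0,15],"turn": 0,"jaw": 1},
  {"delta_pos": [0,0,6],"turn": 0,"jaw": 1},
  {"delta_pos": [0,0,0],"turn": 0,"jaw": 1},
], grip_force=80)

```text
time: 9.03
tool_pos: [0.4832, -0.2111, 0.2586]
tcp_rot: [-2.633, -1.706, 0.004]
wrist_force: [-0.4, -0.4, -0.2]
width: 1.006
grip_force: 0.0
```

Emit:
drive_tool([
  {"delta_pos": [0,0,0],"turn": 0,"jaw": -1},
  {"delta_pos": [0,0,0],"turn": 0,"jaw": -1},
  {"delta_pos": [0,0,0],"turn": 0,"jaw": -1},
  {"delta_pos": [0,0,0],"turn": 0,"jaw": -1},
  {"delta_pos": [0,0,0],"turn": 0,"jaw": -1},
  {"delta_pos": [0,0,0],"turn": 0,"jaw": -1},
  {"delta_pos": [0,0,0],"turn": 0,"jaw": -1},
  {"delta_pos": [0,0,0],"turn": 0,"jaw": -1},
])

```text
time: 9.7
tool_pos: [0.4843, -0.2123, 0.262]
tcp_rot: [2.637, 1.706, 0.001]
wrist_force: [-1.4, 1.1, 4.8]
width: 0.227
grip_force: 78.0
```

Emit:
drive_tool([
  {"delta_pos": [0,0,0],"turn": 0,"jaw": -1},
  {"delta_pos": [0,0,0],"turn": 0,"jaw": -1},
])

```text
time: 9.87
tool_pos: [0.4843, -0.2123, 0.262]
tcp_rot: [2.637, 1.706, 0.001]
wrist_force: [-1.9, 0.7, 6.2]
width: 0.228
grip_force: 78.0
```

Emit:
drive_tool([
  {"delta_pos": [0,0,-8],"turn": 0,"jaw": -1},
  {"delta_pos": [0,0,-18],"turn": 0,"jaw": -1},
  {"delta_pos": [0,0,-20],"turn": 0,"jaw": -1},
  {"delta_pos": [0,0,-20],"turn": 0,"jaw": -1},
  {"delta_pos": [0,0,-20],"turn": 0,"jaw": -1},
  {"delta_pos": [0,0,-20],"turn": 0,"jaw": -1},
  {"delta_pos": [0,0,-15],"turn": 0,"jaw": -1},
  {"delta_pos": [0,0,-4],"turn": 0,"jaw": -1},
])

```text
time: 10.53
tool_pos: [0.4849, -0.2125, 0.3894]
tcp_rot: [2.634, 1.704, 0.004]
wrist_force: [0.1, -0.5, -0.2]
width: 0.225
grip_force: 78.3
```

Emit:
drive_tool([
  {"delta_pos": [0,0,0],"turn": 0,"jaw": -1},
  {"delta_pos": [0,0,0],"turn": 0,"jaw": -1},
  {"delta_pos": [0,0,0],"turn": 0,"jaw": -1},
  {"delta_pos": [0,0,0],"turn": 0,"jaw": -1},
])

```text
time: 10.87
tool_pos: [0.4836, -0.2119, 0.3842]
tcp_rot: [-2.635, -1.705, 0.002]
wrist_force: [-0.0, 0.3, -1.5]
width: 0.225
grip_force: 78.3
```

Run:
```python
from h import *
np.set_printoptions(precision=4,suppress=True)
s=bot.read_state();M=R.from_rotvec(s["tcp_rot"]).as_matrix();print(s["tool_pos"],s["wrist_force"],s["torque"],s["width"],M)
print(M.T@(np.array([.5173,.159,s["tool_pos"][2]])-s["tool_pos"])*1000)
snap("wrist","w5")
```

```text
[ 0.4836 -0.2119  0.3842] [-0.046   0.3392 -1.5406] [-0.0068 -0.0137  0.0291] 0.22472813904536496 [[ 0.4096  0.9123 -0.0027]
 [ 0.9123 -0.4096  0.0013]
 [ 0.0001 -0.003  -1.    ]]
[ 352.1691 -121.192     0.3984]
```

View pics/w5.png

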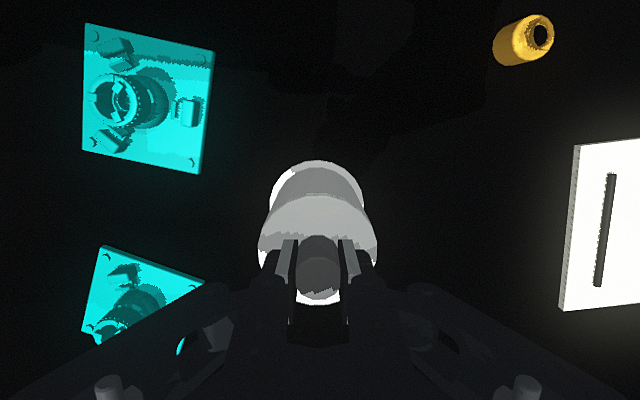

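The cap hangs upright in the fingers, its top disc centred at about (318,250). I'll compare that with the tool axis and then travel.

Run:
```python
from h import *
np.set_printoptions(precision=4,suppress=True)
d=load("w5")
for v in (249,250,251): print(atz(d,318,v,.206))
# silhouette: predicted outlines for cap axis at TCP
t=np.linspace(0,2*np.pi,60)
for r,z in((.031,.206),(.036,.122),(.036,.126)):
    P=np.c_[.4836+r*np.cos(t),-.2119+r*np.sin(t),0*t+z]; p=proj(d,P);print(p.min(0),p.max(0))
```

```text
[ 0.4846 -0.2092  0.206 ]
[ 0.4844 -0.2097  0.206 ]
[ 0.4842 -0.2102  0.206 ]
[257.7105 195.6562] [378.9029 306.7358]
[271.6381 159.8755] [365.3173 249.6397]
[270.8738 160.6863] [366.0694 251.7798]
```

Emit:
drive_tool([
  {"delta_pos": [27.1,-9.3,0],"turn": 0,"jaw": -1},
  {"delta_pos": [27.1,-9.3,0],"turn": 0,"jaw": -1},
  {"delta_pos": [27.1,-9.3,0],"turn": 0,"jaw": -1},
  {"delta_pos": [27.1,-9.3,0],"turn": 0,"jaw": -1},
  {"delta_pos": [27.1,-9.3,0],"turn": 0,"jaw": -1},
  {"delta_pos": [27.1,-9.3,0],"turn": 0,"jaw": -1},
  {"delta_pos": [27.1,-9.3,0],"turn": 0,"jaw": -1},
  {"delta_pos": [27.1,-9.3,0],"turn": 0,"jaw": -1},
])

```text
time: 11.58
tool_pos: [0.5048, 0.0174, 0.3852]
tcp_rot: [-2.637, -1.706, 0.002]
wrist_force: [-0.1, 0.1, -2.7]
width: 0.226
grip_force: 78.3
```

Emit:
drive_tool([
  {"delta_pos": [27.1,-9.3,0],"turn": 0,"jaw": -1},
  {"delta_pos": [27.1,-9.3,0],"turn": 0,"jaw": -1},
  {"delta_pos": [27.1,-9.3,0],"turn": 0,"jaw": -1},
  {"delta_pos": [27.1,-9.3,0],"turn": 0,"jaw": -1},
  {"delta_pos": [27.1,-9.3,0],"turn": 0,"jaw": -1},
  {"delta_pos": [0,0,0],"turn": 0,"jaw": -1},
  {"delta_pos": [0,0,0],"turn": 0,"jaw": -1},
  {"delta_pos": [0,0,0],"turn": 0,"jaw": -1},
])

```text
time: 12.25
tool_pos: [0.5179, 0.1586, 0.3851]
tcp_rot: [2.637, 1.708, -0.003]
wrist_force: [0.3, 0.2, -0.8]
width: 0.227
grip_force: 78.3
```

The predicted outline of a cap centred on the tool axis matches the picture, so the tool is centred over the chuck. I lower in stages and watch the forces.

Emit:
drive_tool([
  {"delta_pos": [0,0,10],"turn": 0,"jaw": -1},
  {"delta_pos": [0,0,12],"turn": 0,"jaw": -1},
  {"delta_pos": [0,0,12],"turn": 0,"jaw": -1},
  {"delta_pos": [0,0,12],"turn": 0,"jaw": -1},
  {"delta_pos": [0,0,12],"turn": 0,"jaw": -1},
  {"delta_pos": [0,0,10],"turn": 0,"jaw": -1},
  {"delta_pos": [0,0,6],"turn": 0,"jaw": -1},
  {"delta_pos": [0,0,0],"turn": 0,"jaw": -1},
], grip_force=110)

```text
time: 12.92
tool_pos: [0.5173, 0.1584, 0.3096]
tcp_rot: [-2.637, -1.706, 0.006]
wrist_force: [0.4, -0.0, -1.8]
width: 0.214
grip_force: 107.7
```

Emit:
drive_tool([
  {"delta_pos": [0,0,4],"turn": 0,"jaw": -1},
  {"delta_pos": [0,0,4],"turn": 0,"jaw": -1},
  {"delta_pos": [0,0,4],"turn": 0,"jaw": -1},
  {"delta_pos": [0,0,4],"turn": 0,"jaw": -1},
  {"delta_pos": [0,0,4],"turn": 0,"jaw": -1},
  {"delta_pos": [0,0,0],"turn": 0,"jaw": -1},
])

```text
time: 13.42
tool_pos: [0.5177, 0.1587, 0.291]
tcp_rot: [-2.637, -1.707, 0.002]
wrist_force: [-0.5, 0.1, -2.3]
width: 0.219
grip_force: 107.7
```

Emit:
drive_tool([
  {"delta_pos": [0,0,3],"turn": 0,"jaw": -1},
  {"delta_pos": [0,0,3],"turn": 0,"jaw": -1},
  {"delta_pos": [0,0,3],"turn": 0,"jaw": -1},
  {"delta_pos": [0,0,2],"turn": 0,"jaw": -1},
  {"delta_pos": [0,0,0],"turn": 0,"jaw": -1},
])

```text
time: 13.83
tool_pos: [0.5183, 0.1587, 0.2813]
tcp_rot: [2.637, 1.707, 0.001]
wrist_force: [-0.7, -1.9, 1.2]
width: 0.215
grip_force: 108.7
```

Emit:
drive_tool([
  {"delta_pos": [0,0,3],"turn": 0,"jaw": -1},
  {"delta_pos": [0,0,2],"turn": 0,"jaw": -1},
  {"delta_pos": [0,0,2],"turn": 0,"jaw": -1},
  {"delta_pos": [0,0,0],"turn": 0,"jaw": -1},
])

```text
time: 14.17
tool_pos: [0.518, 0.1587, 0.2735]
tcp_rot: [-2.637, -1.707, 0.0]
wrist_force: [-0.3, 0.0, -2.3]
width: 0.217
grip_force: 108.2
```

Emit:
drive_tool([
  {"delta_pos": [0,0,2],"turn": 0,"jaw": -1},
  {"delta_pos": [0,0,2],"turn": 0,"jaw": -1},
  {"delta_pos": [0,0,2],"turn": 0,"jaw": -1},
  {"delta_pos": [0,0,0],"turn": 0,"jaw": -1},
  {"delta_pos": [0,0,0],"turn": 0,"jaw": -1},
])

```text
time: 14.58
tool_pos: [0.5187, 0.1593, 0.2721]
tcp_rot: [-2.637, -1.706, -0.002]
wrist_force: [-9.6, -0.6, 24.6]
width: 0.214
grip_force: 111.3
```

Emit:
drive_tool([
  {"delta_pos": [0,0,2],"turn": 0,"jaw": -1},
  {"delta_pos": [0,0,2],"turn": 0,"jaw": -1},
  {"delta_pos": [0,0,0],"turn": 0,"jaw": -1},
  {"delta_pos": [0,0,0],"turn": 0,"jaw": -1},
])

```text
time: 14.92
tool_pos: [0.5193, 0.1596, 0.2721]
tcp_rot: [-2.637, -1.706, -0.005]
wrist_force: [-18.4, -2.4, 46.5]
width: 0.217
grip_force: 114.0
```

Run:
```python
from h import *
np.set_printoptions(precision=4,suppress=True)
s=bot.read_state();print(s["tool_pos"],s["wrist_force"],s["torque"],s["width"])
a=snap("scene");b=snap("side");d=snap("wrist")
t=np.linspace(0,2*np.pi,40)
c=lambda im,x,y,w,h: cv2.resize(im[y:y+h,x:x+w],(400,300),interpolation=cv2.INTER_CUBIC)
im=[x["pixels"].copy() for x in(a,b,d)]
cv2.imwrite("pics/crop6.png",np.vstack([np.hstack([c(im[0],326,186,80,60),c(im[1],264,155,80,60)]),np.hstack([c(im[2],0,0,640,400),c(im[2],220,120,200,150)])])[...,::-1])
```

```text
[0.5193 0.1596 0.2721] [-18.4437  -2.4485  46.5294] [-0.4835  3.5471 -0.0005] 0.21719431122578697
```

View pics/crop6.png

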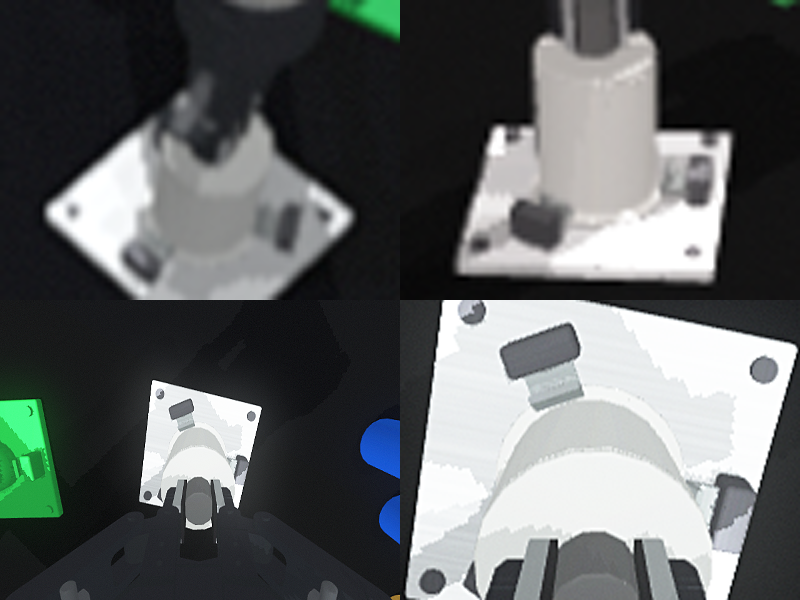

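The clips sit over the lip and the cap is flush on the plate; z holds at 0.2721 while the force rises, so it is on the hard seat. I ease the push to a moderate level, then hand in.

Emit:
drive_tool([
  {"delta_pos": [0,0,-2.5],"turn": 0,"jaw": -1},
  {"delta_pos": [0,0,0],"turn": 0,"jaw": -1},
  {"delta_pos": [0,0,0],"turn": 0,"jaw": -1},
  {"delta_pos": [0,0,0],"turn": 0,"jaw": -1},
  {"delta_pos": [0,0,0],"turn": 0,"jaw": -1},
])

```text
time: 15.48
tool_pos: [0.519, 0.1594, 0.2722]
tcp_rot: [-2.637, -1.707, -0.004]
wrist_force: [-12.5, -1.7, 33.0]
width: 0.222
grip_force: 112.5
```

```bash
python3 -c "
from h import *
s=bot.read_state();print(s['tool_pos'],s['wrist_force'],s['tcp_rot'])
if s['wrist_force'][2]>20 and s['tool_pos'][2]<.2732: print(bot.finish_job())"
```

```text
[0.51897287 0.15939906 0.27215655] [-12.46725159  -1.72012975  33.02618852] [-2.63744683 -1.70659472 -0.00391242]
the job is handed in; nothing more can be done
None
```

I handed the job in at about 15.5 s with the chuck closed on the pin and the cap snapped home and still pressed down at about 33 N; no verdict came back.

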